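# Put the specimen dies back in their rests

### The job

Return the four specimen-cutting dies to their rests: each die goes into the tray of its own shape and size (large round, small round, square, bar), standing upright and lying flat on the tray's floor inside the rim. Set them down gently, never dropping one, and leave the sample jar and the steel bowl where they stand.

Things in the scene. Friction and masses are not known exactly. Their poses are not given: they have to be found in the camera images.
- large_round_die_centre (a point): Loose specimen-cutting die: a dark steel plate, a disc 70 mm in diameter, 12 mm thick, with a round stem 24 mm in diameter standing on its middle; the plain metal stem with a black cap reaches from the plate's top to 80 mm above the plate's underside and is the part to grip. The point is on the stem's axis half-way up, 40 mm above the underside; z up. About 0.4 kg.
- small_round_die_centre (a point): Loose specimen-cutting die: a dark steel plate, a disc 40 mm in diameter, 12 mm thick, with a round stem 24 mm in diameter standing on its middle; the plain metal stem with a black cap reaches from the plate's top to 80 mm above the plate's underside and is the part to grip. The point is on the stem's axis half-way up, 40 mm above the underside; z up. About 0.2 kg.
- square_die_centre (a point): Loose specimen-cutting die: a dark steel plate, a square of 54 x 54 mm, 12 mm thick, with a square stem 24 x 24 mm, its faces parallel to the plate's edges, standing on its middle; the plain metal stem with a black cap reaches from the plate's top to 80 mm above the plate's underside and is the part to grip. The point is on the stem's axis half-way up, 40 mm above the underside; z up. x and y along the plate's edges. About 0.35 kg.
- bar_die_centre (a point): Loose specimen-cutting die: a dark steel plate, a bar 90 mm long (x) by 30 mm wide (y), 12 mm thick, with a square stem 24 x 24 mm, its faces parallel to the plate's edges, standing on its middle; the plain metal stem with a black cap reaches from the plate's top to 80 mm above the plate's underside and is the part to grip. The point is on the stem's axis half-way up, 40 mm above the underside; z up. About 0.3 kg.
- large_round_rest_floor (a point): Fixed die rest: a low grey plastic tray with a brown cork floor, round, 84 mm in diameter inside, wall 4 mm thick, rim 10 mm above the bench and 6 mm above its floor. The point is the centre of the tray's floor, 4 mm above the bench; z up. 
- small_round_rest_floor (a point): Fixed die rest: a low grey plastic tray with a brown cork floor, round, 54 mm in diameter inside, wall 4 mm thick, rim 10 mm above the bench and 6 mm above its floor. The point is the centre of the tray's floor, 4 mm above the bench; z up. 
- square_rest_floor (a point): Fixed die rest: a low grey plastic tray with a brown cork floor, square, 68 x 68 mm inside, wall 4 mm thick, rim 10 mm above the bench and 6 mm above its floor. The point is the centre of the tray's floor, 4 mm above the bench; z up. x and y along its walls.
- bar_rest_floor (a point): Fixed die rest: a low grey plastic tray with a brown cork floor, oblong, 104 mm long (x) by 44 mm wide (y) inside, wall 4 mm thick, rim 10 mm above the bench and 6 mm above its floor. The point is the centre of the tray's floor, 4 mm above the bench; z up. 
- sample_jar: Bystander: an amber jar with a white cap, 60 mm in diameter, 75 mm tall, loose; origin at the centre of its underside.
- steel_bowl: Bystander: a small steel bowl, 84 mm across the rim, 40 mm tall, loose; origin at the centre of its underside.
Things that resemble listed ones, but are neither listed nor needed, are in the scene too. What is shaped like the part that bears bar_rest_floor but blue is not meant.

How it is judged:
By the outcome, as a careful person would: the job done as asked, in the order asked, and still so for the second after the job is handed in, with the robot touching nothing.
It also fails if it takes over 106 s, if anything falls off the work surface, if the arm or the gripper's body presses on something with over 40 N, if the wrist force passes 120 N, or if a joint passes its speed limit or range.

### The arm

A 6-joint arm with a two-finger parallel gripper is mounted at the origin on the work surface. World frame = base frame: x ahead of the robot, y to its left, z up, the work surface at z = 0. Lengths are in m, angles in degrees, forces in N, time in s.
With the tool pointing down it reaches from about 0.25 to 0.725 m from the base axis. Payload 9.7 kg.
Tool frame: the origin (TCP) lies on the centre line of the jaws, within the pads' length; the fingertips stand bot.nose_length ahead of it and the grasp point (between the pads) lies 11 mm behind it (bot.nose_length is the distance from the TCP to the fingertips, in m); z points along the fingers, y is the line along which they close (so a half turn about z gives the same grasp; the last joint's range is limited). The gripper opens to 85 mm and grips with 20 to 120 N. Pads are 22 mm wide; open, the fingers measure 114 mm over their backs; the gripper's body (76 mm by 85 mm) begins 54 mm behind the grasp point. The pads swing forward as they close: fully open they stand 13 mm farther back than shut.
Start: joints at [-68.182, 4.979, 10.078, 95.1, 0, 90], TCP at [0.204, -0.511, 0.239] pointing down, gripper open.
Joint ranges: [-179.16, 179.16], [-48.56, 103.87], [-65.8, 70.77], [-126.05, 130.52], [-82.76, 87.17], [-180, 180]. Speed limits (degrees/s): [127.2, 127.2, 147.25, 180, 180, 180].

### API

Orientations are given as [roll, pitch, yaw] about the fixed x, y, z axes, in that order (R = Rz(yaw) Ry(pitch) Rx(roll)).
In Python, from workcell import bot gives the robot as it stands. The module is installed in compiled form; this text tells all that it offers.
- The arm moves only by the shell command python3 -m inch 'ROWS' [OPENING] [FORCE]. ROWS is JSON, a list of rows, each a list of 4 numbers: the shift along the world's x, y, z in cm, then the turn about the world's z in degrees. A call has exactly 8 rows; each row is the pose to reach, as a shift and turn from the pose commanded when the call began; what a row does not reach only later rows make up. A row lasts 1/8 s, in which the tool goes at most 62.5 mm and 10.7 degrees, less where a joint would pass 70% of its speed; a pose out of reach is approached as far as the arm can. A call with a gripper value outside its range is refused whole. OPENING is the finger opening in cm, from 0 to 8.54, set as the call begins (- or left out, the last holds). The fingers move at their own pace and stop on an object; FORCE is the grip in N (left out, the last holds). Time passes only in rows, so rows that repeat a pose let the fingers close, or fill a call up. It gives the time, the measured TCP pose, the force, the opening and the grip force at its end, in the units of the state.
- bot.get_obs(): the state, without advancing time (a new reading comes with each control period).
- bot.camera(name): name is "scene" or "top" or "wrist"; returns a dict with "img" (400x640x3 uint8, red, green, blue), "fovy" (degrees; the focal length in pixels is half the picture's height over the tangent of half this angle, whatever the lens; pixels are square), "cx", "cy" (the principal point, pixels), "R" (3x3) and "t" (3): a world point X has camera coordinates R X + t; the wrist camera has in their place "mount" (4x4, takes a point from camera to tool coordinates, whose origin is the TCP and whose axes are the flange's). Camera axes: x right, y down, z forward; pixel columns grow to the right and rows downward; lengths in m; the calibration is good to about 2 mm. The wrist camera is an equidistant fisheye: a pixel r from the principal point sees the ray r / f radians off the axis. A picture is of the moment at which its call begins: read the wrist's pose just before it. There is no depth.
- bot.job_done(): hands the job in; it is judged then, once.
Trained networks look in a picture, given as the dict that the camera call returned (one of the last four; its "shot" number tells which), for a name from the list of things; names that differ only in an ending like _2 or _b are one class to them, and where a whole thing is asked for, a point or a joint stands for the part that bears it (a point fixed in the world has none). Each returns a list of dicts, best first, with "score" (0 to 1); they miss things now and then, are a little off and sometimes report something else, mostly with a low value. They report only what shows in the picture. A call takes as long as a camera call. They do not tell look-alikes from the thing itself.
- bot.find_in(thing, picture): "point" ([column, row] in pixels, amid what is visible of it).
- bot.landmark_of(thing, picture): "point" ([column, row] in pixels: a listed point, or the origin of a listed thing).
The state is a dict: "time": time; "q": joint angles; "qd": joint speeds; "joint_efforts": joint torques, N m; "ee_pos": TCP position; "tcp_rot": TCP orientation; "wrist_force": force on the tool from outside, world axes, zero at the start; "torque": the same for the moment, N m; "opening": finger opening in m; "grasp_force": force on a finger pad.
Only numpy, scipy, OpenCV 4.12 (cv2) and the standard library are available. Lean on these libraries where they do the work, as an engineer would, in place of code of your own. Each camera call takes 0.05 s, during which the arm holds its last target. There are 200 camera calls.

## Working session

There is one attempt and no reset: what is moved stays moved. The work goes in short steps, Python scripts to look and compute and a shell command to move; the robot and the scene stay as the last step left them, time stands still between calls to the robot, and variables do not carry over. Pictures are saved under pics/ and viewed, at most 14 in all, crops included, and the job is handed in when it is done.

```bash
mkdir -p pics
cat > h.py <<'E'
import numpy as np, cv2
from workcell import bot
from scipy.spatial.transform import Rotation as Ro
def ray(c,px,obs=None):
    h=c["img"].shape[0]; f=h/2/np.tan(np.radians(c["fovy"])/2)
    u=(np.array(px,float)-[c["cx"],c["cy"]])
    if "mount" in c:
        r=np.hypot(*u); th=r/f
        d=np.array([*(u/max(r,1e-9)*np.sin(th)),np.cos(th)])
        T=np.eye(4); T[:3,:3]=Ro.from_euler('xyz',obs["tcp_rot"],degrees=True).as_matrix(); T[:3,3]=obs["ee_pos"]
        T=T@np.array(c["mount"]); return T[:3,3],T[:3,:3]@d
    R=np.array(c["R"]);t=np.array(c["t"])
    return -R.T@t, R.T@np.array([*(u/f),1])
def at(c,px,z,obs=None):
    o,d=ray(c,px,obs); return o+d*(z-o[2])/d[2]
def proj(c,X,obs=None):
    h=c["img"].shape[0]; f=h/2/np.tan(np.radians(c["fovy"])/2)
    if "mount" in c:
        T=np.eye(4); T[:3,:3]=Ro.from_euler('xyz',obs["tcp_rot"],degrees=True).as_matrix(); T[:3,3]=obs["ee_pos"]
        p=(np.linalg.inv(T@np.array(c["mount"]))@[*X,1])[:3]; r=np.hypot(p[0],p[1]); th=np.arctan2(r,p[2])
        return np.array([c["cx"],c["cy"]])+p[:2]/r*th*f
    p=np.array(c["R"])@X+np.array(c["t"]); return np.array([c["cx"],c["cy"]])+p[:2]/p[2]*f
def save(n,img): cv2.imwrite("pics/"+n,cv2.cvtColor(img,cv2.COLOR_RGB2BGR))
DIES=[k+"_die_centre" for k in("large_round","small_round","square","bar")]
RESTS=[k+"_rest_floor" for k in("large_round","small_round","square","bar")]
E
python3 - <<'E'
from h import *
o=bot.get_obs(); print(o,bot.nose_length)
for n in("top","scene"):
    c=bot.camera(n); save(n+"1.png",c["img"]); print(n,c["shot"])
    for l,z in [(d,.04) for d in DIES]+[(d,.004) for d in RESTS]+[("sample_jar",0),("steel_bowl",0)]:
        print(l,[(np.round(r["point"]).tolist(),round(r["score"],2),np.round(at(c,r["point"],z),3).tolist()[:2]) for r in bot.landmark_of(l,c)[:4]])
E
```

```text
{'time': 0.0, 'q': array([-6.81828997e+01,  5.00770562e+00,  1.00330010e+01,  9.51004099e+01,
       -1.14124349e-04,  8.99996399e+01]), 'qd': array([ 0.00024409,  0.00798727, -0.06125262,  0.01923023,  0.01717786,
        0.07047253]), 'joint_efforts': array([ 3.10626899e-05, -5.20400906e+01,  4.64795709e+01,  1.66955462e-02,
       -6.55769804e-05, -9.64848510e-06]), 'ee_pos': array([ 0.20431563, -0.51038518,  0.23860263]), 'tcp_rot': array([-1.79924885e+02,  1.13652141e-04,  2.18174605e+01]), 'wrist_force': array([ 0.39494089,  0.91051519, -0.7436385 ]), 'torque': array([-0.02878805,  0.0474925 ,  0.00132648]), 'grasp_force': 0.0, 'opening': 0.08528790725646275} 0.008
top 1
large_round_die_centre [([316.0, 237.0], 0.72, [0.464, -0.0]), ([256.0, 246.0], 0.15, [0.446, 0.129])]
small_round_die_centre [([380.0, 241.0], 0.83, [0.453, -0.14])]
square_die_centre [([449.0, 274.0], 0.96, [0.38, -0.287])]
bar_die_centre [([468.0, 194.0], 0.91, [0.553, -0.336]), ([169.0, 206.0], 0.25, [0.534, 0.323])]
large_round_rest_floor [([192.0, 278.0], 0.92, [0.374, 0.281])]
small_round_rest_floor [([2
[... 276 characters left out ...]
 -0.01])]
steel_bowl [([167.0, 204.0], 0.55, [0.542, 0.341])]
scene 2
large_round_die_centre [([286.0, 182.0], 0.58, [0.469, 0.002]), ([379.0, 179.0], 0.31, [0.641, 0.126])]
small_round_die_centre [([236.0, 213.0], 0.78, [0.444, -0.14])]
square_die_centre [([162.0, 243.0], 0.69, [0.385, -0.285])]
bar_die_centre [([212.0, 303.0], 0.82, [0.567, -0.336])]
large_round_rest_floor [([318.0, 134.0], 0.65, [0.375, 0.27])]
small_round_rest_floor [([379.0, 180.0], 0.63, [0.624, 0.165])]
square_rest_floor [([309.0, 165.0], 0.62, [0.444, 0.127])]
bar_rest_floor [([379.0, 279.0], 0.82, [0.766, -0.11])]
sample_jar [([347.0, 224.0], 0.98, [0.636, -0.007])]
steel_bowl [([384.0, 142.0], 0.92, [0.55, 0.336])]
```

View pics/top1.png

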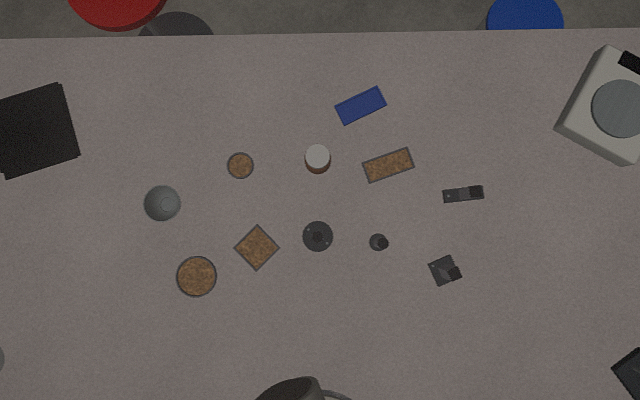

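View pics/scene1.png

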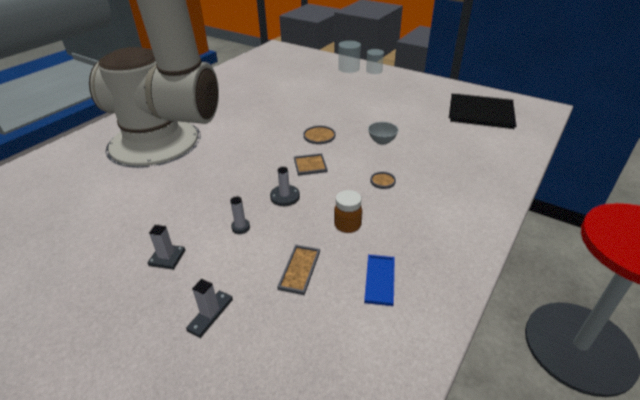

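```bash
python3 -c "
import cv2
a=cv2.imread('pics/top1.png')[75:315,135:515]
cv2.imwrite('pics/topcrop.png',cv2.resize(a,(798,504),interpolation=cv2.INTER_CUBIC))"
```

```text
(no output)
```

View pics/topcrop.png

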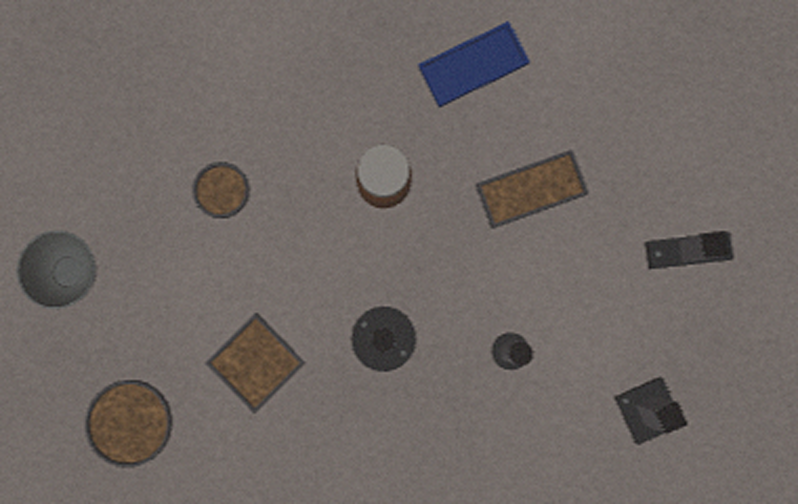

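The blue tray at (360,105) is the look-alike. The grey-rimmed cork one at (388,165) is the bar rest, as the crop confirms. The dies are at (318,236) large round, (379,242) small round, (445,270) square and (463,194) bar. I'll measure poses next.

Run:
```python
from h import *
c=bot.camera("top"); im=c["img"]; hsv=cv2.cvtColor(im,cv2.COLOR_RGB2HSV)
bg=np.median(im[75:315,135:515].reshape(-1,3),0);print(bg)
cork=((hsv[...,1]>95)&(hsv[...,0]<30)).astype(np.uint8)
dark=((im.max(2)<70)).astype(np.uint8)
k=np.ones((3,3),np.uint8)
for nm,m,z in(("cork",cork,.004),("dark",dark,.012)):
    m=cv2.morphologyEx(m,cv2.MORPH_CLOSE,k)
    for ct in cv2.findContours(m,cv2.RETR_EXTERNAL,cv2.CHAIN_APPROX_NONE)[0]:
        a=cv2.contourArea(ct); x,y=ct[:,0].mean(0)
        if a<60 or not(130<x<520 and 75<y<320): continue
        P=np.array([at(c,p,z)[:2] for p in ct[:,0]],np.float32)
        (r,s,an)=cv2.minAreaRect(P*1000); M=cv2.moments(ct); 
        print(nm,(round(x),round(y)),"rect c",np.round(r),"size",np.round(s),"ang",round(an,1),"centroid",np.round(at(c,(M['m10']/M['m00'],M['m01']/M['m00']),z)[:2]*1000))
# stem tops
for p in((384,340),(520,352),(671,416),(715,244)):
    print("cap",np.round(at(c,(135+p[0]/2.1,75+p[1]/2.1),.08)*1000))
o,_=ray(c,(0,0)); print(o)
```

```text
[115. 107. 104.]
cork (196, 276) rect c [379. 272.] size [80. 79.] ang 0.6 centroid [378. 272.]
cork (256, 248) rect c [440. 136.] size [66. 65.] ang 44.8 centroid [441. 136.]
cork (317, 167) rect c [623.  -4.] size [56. 29.] ang 86.7 centroid [617.  -2.]
cork (240, 165) rect c [629. 174.] size [49. 49.] ang 89.2 centroid [629. 173.]
cork (388, 164) rect c [ 626. -168.] size [ 43. 102.] ang 19.1 centroid [ 626. -168.]
dark (197, 277) rect c [379. 269.] size [87. 90.] ang 19.6 centroid [377. 273.]
dark (444, 270) rect c [ 385. -286.] size [57. 59.] ang 22.2 centroid [ 385. -285.]
dark (378, 242) rect c [ 449. -140.] size [43. 36.] ang 89.2 centroid [ 449. -140.]
dark (317, 236) rect c [465.  -3.] size [67. 67.] ang 62.7 centroid [465.  -3.]
dark (155, 207) rect c [536. 363.] size [78. 48.] ang 31.9 centroid [533. 370.]
dark (463, 194) rect c [ 556. -334.] size [31. 92.] ang 6.3 centroid [ 555. -334.]
cap [464.  -5.  80.]
cap [ 450. -139.   80.]
cap [ 386. -285.   80.]
cap [ 555. -336.   80.]
[ 0.47827321 -0.00742145  0.91935172]
```

```bash
python3 -m inch '[[5,6,-1,0],[10,12,-3,0],[14,18,-5,0],[17,22,-7,0],[18.2,22.5,-9,0.4],[18.2,22.5,-9,0.4],[18.2,22.5,-9,0.4],[18.2,22.5,-9,0.4]]' 6 40
cat > look.py <<'E'
import sys
from h import *
n,k,z=sys.argv[1],sys.argv[2],float(sys.argv[3])
o=bot.get_obs(); c=bot.camera("wrist"); save(n,c["img"])
print("tcp",np.round(o["ee_pos"]*1000,1),np.round(o["tcp_rot"],1))
for r in bot.landmark_of(k,c)[:3]: print(np.round(r["point"]),round(r["score"],2),np.round(at(c,r["point"],z,o)*1000,1))
# outlines of predicted objects
E
python3 look.py w1.png square_die_centre 0.04
```

```text
time: 2.15
ee_pos: [0.3862, -0.2867, 0.1502]
tcp_rot: [179.9, -0.0, 22.1]
wrist_force: [0.6, -0.1, 0.7]
opening: 0.0599
grasp_force: 0.0
tcp [ 386.2 -286.7  150.2] [179.9  -0.   22.1]
[315. 202.] 0.71 [ 384.8 -283.6   40. ]
```

View pics/w1.png

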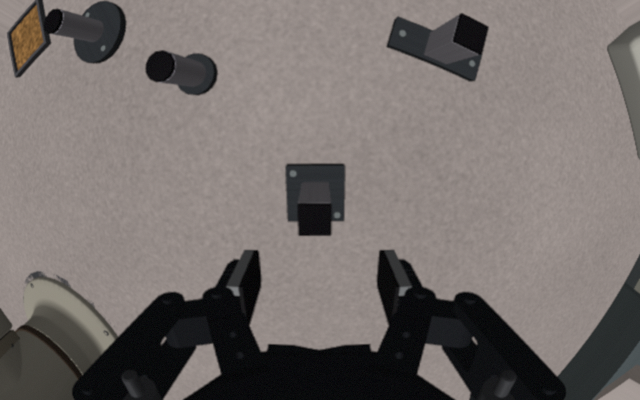

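The wrist view shows the square die centred between the jaws at (315,195), with its edges parallel to the pads. I'll go down and grip it.

```bash
python3 -m inch '[[0,0.2,-3,0],[0,0.2,-6,0],[0,0.2,-8.5,0],[0,0.2,-10,0],[0,0.2,-10.8,0],[0,0.2,-11,0],[0,0.2,-11,0],[0,0.2,-11,0]]' 6 50 && python3 -m inch '[[0,0,0,0],[0,0,0,0],[0,0,0,0],[0,0,0,0],[0,0,0,0],[0,0,0,0],[0,0,0.5,0],[0,0,2,0]]' 0 50
```

```text
time: 3.25
ee_pos: [0.3867, -0.2838, 0.04]
tcp_rot: [179.9, -0.0, 22.2]
wrist_force: [0.1, -0.9, -0.2]
opening: 0.06
grasp_force: 0.0
time: 4.25
ee_pos: [0.3856, -0.2831, 0.0587]
tcp_rot: [-179.9, 0.1, 22.2]
wrist_force: [1.4, -0.5, -2.6]
opening: 0.0236
grasp_force: 49.3
```

```bash
python3 -m inch '[[0,0,4,0],[0,0,8,0],[0.4,3,10,2],[1,8,10,6],[2,13,10,10],[3,18,10,14],[4,23,10,18],[5,28,10,22]]' && python3 -m inch '[[0.2,5,0,0.6],[0.4,9,0,0.6],[0.4,12,0,0.6],[0.4,13.5,0,0.6],[0.4,13.9,0,0.6],[0.4,13.9,-2,0.6],[0.4,13.9,-4,0.6],[0.4,13.9,-4,0.6]]' && python3 look.py w2.png square_rest_floor 0.004
```

```text
time: 5.25
ee_pos: [0.4365, -0.002, 0.1602]
tcp_rot: [180.0, -0.0, 44.3]
wrist_force: [0.8, 0.4, -3.1]
opening: 0.0234
grasp_force: 50.2
time: 6.25
ee_pos: [0.4396, 0.1343, 0.1182]
tcp_rot: [-179.9, 0.1, 44.8]
wrist_force: [-0.4, -0.3, -3.2]
opening: 0.0233
grasp_force: 50.0
tcp [439.6 134.3 118.2] [-1.799e+02  1.000e-01  4.480e+01]
[321. 200.] 0.83 [440.3 133.2   4. ]
```

View pics/w2.png

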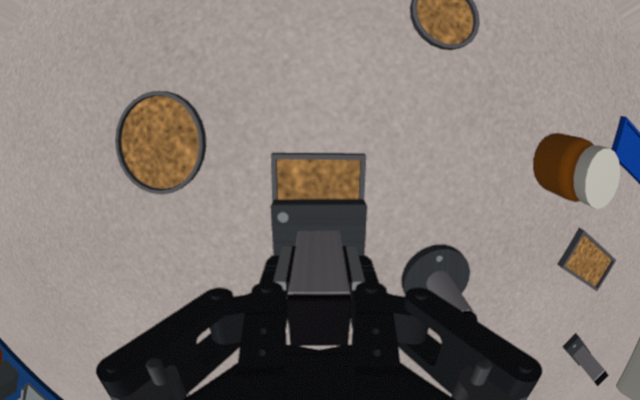

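The wrist view shows the die's plate in line with the square tray (272–365, 153–200), with matching edges. I'll lower it.

```bash
python3 -m inch '[[0,0,-2,0],[0,0,-4,0],[0,0,-5.5,0],[0,0,-6.3,0],[0,0,-6.8,0],[0,0,-7.1,0],[0,0,-7.2,0],[0,0,-7.2,0]]' && python3 -c "
from h import *
c=bot.camera('scene');save('s2.png',cv2.resize(c['img'][120:240,230:430],(800,480)))"
```

```text
time: 7.35
ee_pos: [0.4405, 0.1355, 0.0475]
tcp_rot: [180.0, -0.0, 44.8]
wrist_force: [0.8, 1.5, -3.2]
opening: 0.0234
grasp_force: 50.3
```

```bash
python3 -m inch '[[0,0,-0.1,0],[0,0,-0.15,0],[0,0,-0.2,0],[0,0,-0.25,0],[0,0,-0.3,0],[0,0,-0.3,0],[0,0,-0.3,0],[0,0,-0.3,0]]'
```

```text
time: 8.4
ee_pos: [0.4404, 0.1354, 0.0443]
tcp_rot: [-180.0, -0.0, 44.8]
wrist_force: [-0.2, -0.1, -2.9]
opening: 0.0239
grasp_force: 50.3
```

```bash
python3 -m inch '[[0,0,-0.05,0],[0,0,-0.1,0],[0,0,-0.1,0],[0,0,-0.1,0],[0,0,-0.1,0],[0,0,-0.1,0],[0,0,-0.1,0],[0,0,-0.1,0]]'
```

```text
time: 9.4
ee_pos: [0.4405, 0.1354, 0.0435]
tcp_rot: [180.0, -0.0, 44.8]
wrist_force: [-4.2, -0.6, 5.7]
opening: 0.0235
grasp_force: 51.4
```

```bash
python3 -m inch '[[0,0,0,0],[0,0,0,0],[0,0,0,0],[0,0,1,0],[0,0,4,0],[0,0,8,0],[0,0,11,0],[0,0,11,0]]' 6 50 && python3 -m inch '[[0.5,-3,0,0],[1.4,-8,0,0],[2.2,-12,0,0],[2.5,-13.8,0,0],[2.5,-13.8,0,0],[2.5,-13.8,0,0],[2.5,-13.8,0,0],[2.5,-13.8,0,0]]' && python3 look.py w3.png large_round_die_centre 0.04
```

```text
time: 10.4
ee_pos: [0.4416, 0.1358, 0.1563]
tcp_rot: [179.9, -0.2, 44.8]
wrist_force: [0.0, -0.2, 0.2]
opening: 0.06
grasp_force: 0.0
time: 11.4
ee_pos: [0.4653, -0.002, 0.1533]
tcp_rot: [180.0, -0.0, 44.9]
wrist_force: [0.1, -0.3, -0.9]
opening: 0.0597
grasp_force: 0.0
tcp [465.3  -2.  153.3] [180.   -0.   44.9]
[318. 203.] 0.73 [463.1  -2.8  40. ]
```

View pics/w3.png

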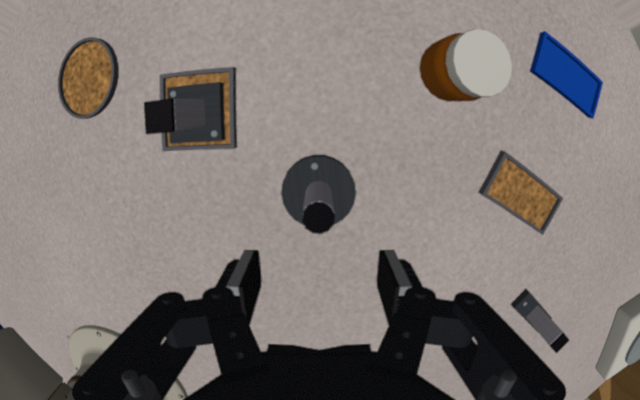

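The square die lies flat in its tray at (200,108). The large round die is centred at (318,195).

```bash
python3 -m inch '[[-0.1,0,-3,0],[-0.1,0,-6,0],[-0.1,0,-8.5,0],[-0.1,0,-10.3,0],[-0.1,0,-11.1,0],[-0.1,0,-11.3,0],[-0.1,0,-11.3,0],[-0.1,0,-11.3,0]]' 6 50 && python3 -m inch '[[0,0,0,0],[0,0,0,0],[0,0,0,0],[0,0,0,0],[0,0,0,0],[0,0,0,0],[0,0,0.5,0],[0,0,2,0]]' 0 50 && python3 -m inch '[[0,0,4,0],[0,0,8,0],[0,0,10.5,0],[-1.5,5,10.5,0],[-3.1,10,10.5,0],[-4.7,15,10.5,0],[-6.2,20,10.5,0],[-7.8,25,10.5,0]]' && python3 -m inch '[[-0.7,2.4,0,0],[-0.7,2.4,0,0],[-0.7,2.4,-1.5,0],[-0.7,2.4,-3,0],[-0.7,2.4,-4.5,0],[-0.7,2.4,-4.5,0],[-0.7,2.4,-4.5,0],[-0.7,2.4,-4.5,0]]' && python3 look.py w4.png large_round_rest_floor 0.004
```

```text
time: 12.5
ee_pos: [0.4649, -0.0026, 0.041]
tcp_rot: [180.0, -0.0, 44.8]
wrist_force: [0.1, 0.1, -0.1]
opening: 0.0606
grasp_force: 0.0
time: 13.5
ee_pos: [0.4635, -0.0027, 0.0597]
tcp_rot: [-179.9, 0.1, 44.8]
wrist_force: [-1.1, 0.4, -3.8]
opening: 0.0227
grasp_force: 49.2
time: 14.5
ee_pos: [0.3857, 0.2489, 0.1661]
tcp_rot: [180.0, -0.0, 44.8]
wrist_force: [0.9, -0.6, -4.8]
opening: 0.0229
grasp_force: 50.5
time: 15.5
ee_pos: [0.3797, 0.2716, 0.1209]
tcp_rot: [180.0, -0.1, 44.8]
wrist_force: [-0.1, -0.7, -4.6]
opening: 0.0229
grasp_force: 50.6
tcp [379.7 271.6 120.9] [ 1.80e+02 -1.00e-01  4.48e+01]
```

View pics/w4.png

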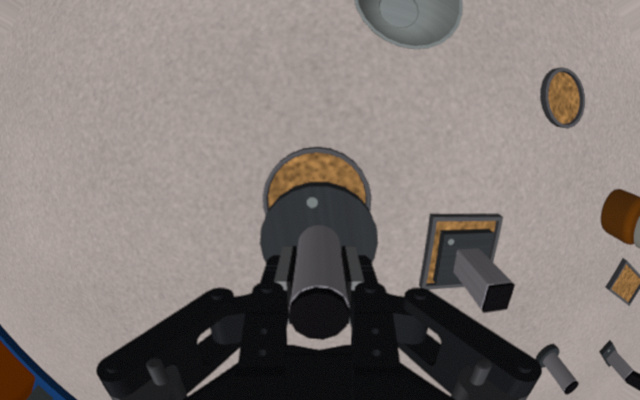

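The large round tray at (317,195) is centred under the plate. I'll lower it.

```bash
python3 -m inch '[[0,0,-2,0],[0,0,-4,0],[0,0,-5.5,0],[0,0,-6.5,0],[0,0,-7,0],[0,0,-7.2,0],[0,0,-7.3,0],[0,0,-7.3,0]]' && python3 -m inch '[[0,0,-0.1,0],[0,0,-0.2,0],[0,0,-0.25,0],[0,0,-0.3,0],[0,0,-0.35,0],[0,0,-0.35,0],[0,0,-0.35,0],[0,0,-0.35,0]]'
```

```text
time: 16.6
ee_pos: [0.3796, 0.2715, 0.0476]
tcp_rot: [180.0, -0.0, 44.8]
wrist_force: [1.3, -1.0, -4.9]
opening: 0.0223
grasp_force: 50.8
time: 17.6
ee_pos: [0.3794, 0.2715, 0.0446]
tcp_rot: [-180.0, -0.0, 44.8]
wrist_force: [-4.6, -2.1, 5.0]
opening: 0.0231
grasp_force: 51.8
```

```bash
python3 -m inch '[[0,0,0,0],[0,0,0,0],[0,0,0,0],[0,0,1,0],[0,0,4,0],[0,0,8,0],[0,0,11,0],[0,0,11,0]]' 6 50 && python3 -m inch '[[0.5,-3,0,0],[1.4,-8,0,0],[2.2,-13,0,0],[3,-18,0,0],[3.9,-23,0,0],[4.8,-28,0,0],[5.6,-33,0,0],[6.4,-37,0,0]]' && python3 -m inch '[[0.6,-3,0,0],[0.6,-4,0,0],[0.6,-4,0,0],[0.6,-4,0,0],[0.6,-4,0,0],[0.6,-4,0,0],[0.6,-4,0,0],[0.6,-4,0,0]]' && python3 look.py w5.png small_round_die_centre 0.04
```

```text
time: 18.6
ee_pos: [0.3804, 0.2721, 0.1568]
tcp_rot: [180.0, -0.3, 44.8]
wrist_force: [0.0, -0.0, -0.0]
opening: 0.0601
grasp_force: 0.0
time: 19.6
ee_pos: [0.4431, -0.1005, 0.1532]
tcp_rot: [-180.0, 0.0, 44.8]
wrist_force: [0.5, 0.4, -0.1]
opening: 0.06
grasp_force: 0.0
time: 20.6
ee_pos: [0.4494, -0.1385, 0.1538]
tcp_rot: [180.0, -0.0, 44.8]
wrist_force: [-0.2, -0.9, -0.2]
opening: 0.0598
grasp_force: 0.0
tcp [ 449.4 -138.5  153.8] [180.   -0.   44.8]
[317. 199.] 0.57 [ 449.  -136.1   40. ]
```

View pics/w5.png

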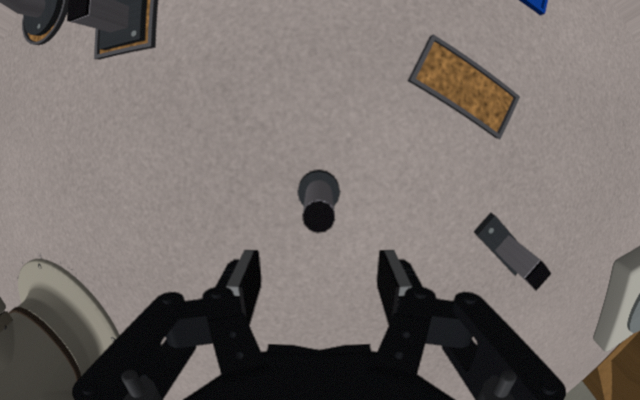

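The small round die is centred at (318,195).

```bash
python3 -m inch '[[0,0.1,-3,0],[0,0.1,-6,0],[0,0.1,-8.5,0],[0,0.1,-10.3,0],[0,0.1,-11.1,0],[0,0.1,-11.3,0],[0,0.1,-11.3,0],[0,0.1,-11.3,0]]' 6 50 && python3 -m inch '[[0,0,0,0],[0,0,0,0],[0,0,0,0],[0,0,0,0],[0,0,0,0],[0,0,0,0],[0,0,0.5,0],[0,0,2,0]]' 0 50 && python3 -m inch '[[0,0,4,0],[0,0,8,0],[0,0,10.5,0],[2,3.5,10.5,0],[4.5,7.8,10.5,0],[7,12,10.5,0],[9.5,16.4,10.5,0],[12,20.7,10.5,0]]' && python3 -m inch '[[2.5,4.3,0,0],[5,8.7,0,0],[6,10.4,0,0],[6,10.4,-1.5,0],[6,10.4,-3.5,0],[6,10.4,-4.5,0],[6,10.4,-4.5,0],[6,10.4,-4.5,0]]' && python3 look.py w6.png small_round_rest_floor 0.004
```

```text
time: 21.7
ee_pos: [0.4498, -0.1377, 0.0415]
tcp_rot: [179.9, -0.0, 44.8]
wrist_force: [-0.0, 1.0, 1.6]
opening: 0.0599
grasp_force: 0.0
time: 22.7
ee_pos: [0.4486, -0.1373, 0.0604]
tcp_rot: [-179.9, 0.1, 44.8]
wrist_force: [-0.2, -0.0, -0.2]
opening: 0.0226
grasp_force: 49.0
time: 23.7
ee_pos: [0.57, 0.071, 0.1666]
tcp_rot: [180.0, -0.0, 44.8]
wrist_force: [0.9, -0.4, -0.9]
opening: 0.0231
grasp_force: 49.3
time: 24.7
ee_pos: [0.6296, 0.1731, 0.1217]
tcp_rot: [180.0, -0.1, 44.8]
wrist_force: [1.2, -0.6, -2.4]
opening: 0.0231
grasp_force: 49.3
tcp [629.6 173.1 121.7] [ 1.80e+02 -1.00e-01  4.48e+01]
[315. 200.] 0.65 [627.1 175.3   4. ]
```

View pics/w6.png

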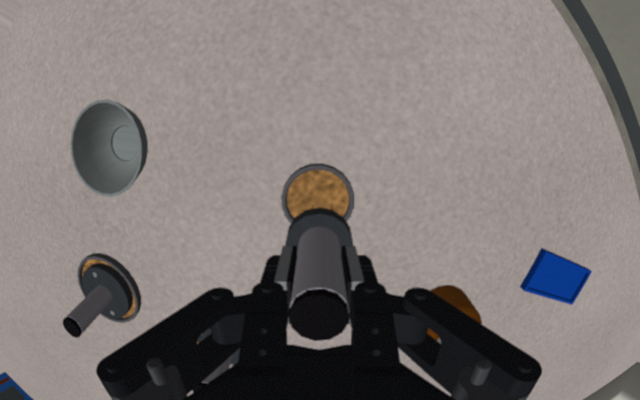

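The small round tray is at (317,198), under the plate. The large round die sits flat in its own tray (110,285).

```bash
python3 -m inch '[[-0.1,0.1,-2,0],[-0.1,0.1,-4,0],[-0.1,0.1,-5.5,0],[-0.1,0.1,-6.5,0],[-0.1,0.1,-7,0],[-0.1,0.1,-7.2,0],[-0.1,0.1,-7.3,0],[-0.1,0.1,-7.3,0]]' && python3 -m inch '[[0,0,-0.1,0],[0,0,-0.2,0],[0,0,-0.25,0],[0,0,-0.3,0],[0,0,-0.35,0],[0,0,-0.35,0],[0,0,-0.35,0],[0,0,-0.35,0]]'
```

```text
time: 25.8
ee_pos: [0.6286, 0.1745, 0.0482]
tcp_rot: [180.0, -0.0, 44.8]
wrist_force: [0.8, 0.1, -1.5]
opening: 0.0227
grasp_force: 49.3
time: 26.8
ee_pos: [0.6285, 0.1744, 0.0451]
tcp_rot: [180.0, -0.0, 44.8]
wrist_force: [-3.8, -1.3, 5.1]
opening: 0.0227
grasp_force: 50.1
```

```bash
python3 -m inch '[[0,0,0,0],[0,0,0,0],[0,0,0,0],[0,0,1,0],[0,0,4,0],[0,0,8,0],[0,0,11,0],[0,0,11,0]]' 6 50 && python3 -m inch '[[-0.4,-3,0,-3],[-1.1,-8,0,-8],[-1.8,-13,0,-13],[-2.6,-18,0,-18],[-3.3,-23,0,-23],[-4,-28,0,-28],[-4.7,-33,0,-33],[-5.4,-38,0,-38]]' && python3 -m inch '[[-0.8,-5,0,-0.5],[-1.5,-10,0,-0.5],[-1.9,-12.9,0,-0.5],[-1.9,-12.9,0,-0.5],[-1.9,-12.9,0,-0.5],[-1.9,-12.9,0,-0.5],[-1.9,-12.9,0,-0.5],[-1.9,-12.9,0,-0.5]]' && python3 look.py w7.png bar_die_centre 0.04
```

```text
time: 27.8
ee_pos: [0.6296, 0.1748, 0.1581]
tcp_rot: [179.8, -0.3, 44.8]
wrist_force: [-0.2, 0.3, 0.2]
opening: 0.06
grasp_force: 0.0
time: 28.8
ee_pos: [0.5737, -0.2071, 0.1536]
tcp_rot: [-180.0, 0.0, 6.7]
wrist_force: [0.9, -0.8, 0.4]
opening: 0.06
grasp_force: 0.0
time: 29.8
ee_pos: [0.5556, -0.3341, 0.1545]
tcp_rot: [180.0, -0.0, 6.4]
wrist_force: [-0.7, 0.5, -0.0]
opening: 0.0598
grasp_force: 0.0
tcp [ 555.6 -334.1  154.5] [180.   -0.    6.4]
[319. 206.] 0.78 [ 551.  -334.7   40. ]
```

View pics/w7.png

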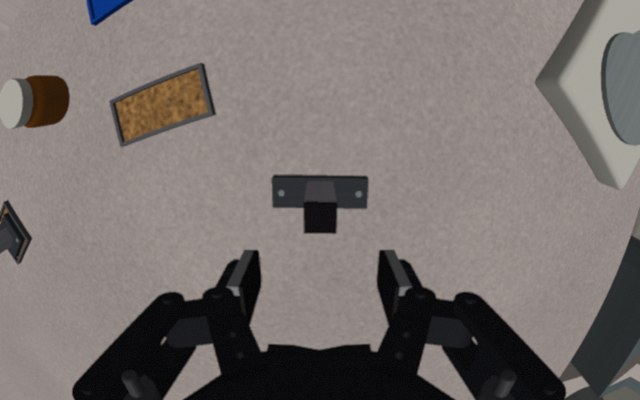

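The bar die is at (320,192), square to the jaws; I'll take it. The rest is the cork tray at (162,105).

```bash
python3 -m inch '[[-0.1,0,-3,0],[-0.1,0,-6,0],[-0.1,0,-8.5,0],[-0.1,0,-10.3,0],[-0.1,0,-11.1,0],[-0.1,0,-11.3,0],[-0.1,0,-11.3,0],[-0.1,0,-11.3,0]]' 6 50 && python3 -m inch '[[0,0,0,0],[0,0,0,0],[0,0,0,0],[0,0,0,0],[0,0,0,0],[0,0,0,0],[0,0,0.5,0],[0,0,2,0]]' 0 50 && python3 -m inch '[[0,0,4,0],[0,0,8,0],[0.5,1.5,9,2],[2,5,9,5],[4,9.4,9,8],[6,14,9,11],[7.1,16.6,9,12.8],[7.1,16.6,9,12.8]]' && python3 -m inch '[[0,0,-1,0],[0,0,-3,0],[0,0,-3,0],[0,0,-3,0],[0,0,-3,0],[0,0,-3,0],[0,0,-3,0],[0,0,-3,0]]' && python3 look.py w8.png bar_rest_floor 0.004
```

```text
time: 30.9
ee_pos: [0.5548, -0.3349, 0.0422]
tcp_rot: [180.0, -0.1, 6.3]
wrist_force: [0.2, 0.3, -0.0]
opening: 0.0598
grasp_force: 0.0
time: 31.9
ee_pos: [0.5534, -0.3341, 0.0602]
tcp_rot: [-179.9, 0.2, 6.3]
wrist_force: [0.2, -0.0, -3.7]
opening: 0.0234
grasp_force: 49.3
time: 32.9
ee_pos: [0.6257, -0.1655, 0.1499]
tcp_rot: [-179.9, 0.1, 19.4]
wrist_force: [0.3, -0.4, -3.1]
opening: 0.0236
grasp_force: 49.8
time: 33.9
ee_pos: [0.6255, -0.1686, 0.1214]
tcp_rot: [180.0, -0.0, 19.1]
wrist_force: [0.5, 0.2, -3.7]
opening: 0.0234
grasp_force: 49.6
tcp [ 625.5 -168.6  121.4] [180.   -0.   19.1]
[314. 199.] 0.82 [ 624.2 -164.6    4. ]
[304.  18.] 0.62 [ 764.6 -108.     4. ]
```

View pics/w8.png

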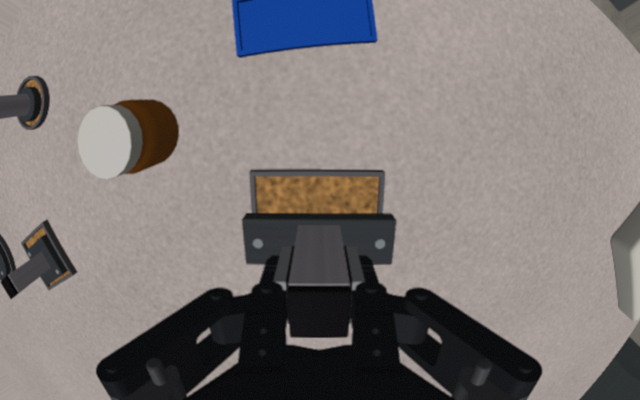

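The bar tray at (317,195) lines up with the plate; a 1.5 mm shift in y centres it.

```bash
python3 -m inch '[[0,0.15,-2,0],[0,0.15,-4,0],[0,0.15,-5.5,0],[0,0.15,-6.5,0],[0,0.15,-7,0],[0,0.15,-7.2,0],[0,0.15,-7.3,0],[0,0.15,-7.3,0]]' && python3 -m inch '[[0,0,-0.1,0],[0,0,-0.15,0],[0,0,-0.2,0],[0,0,-0.25,0],[0,0,-0.25,0],[0,0,-0.25,0],[0,0,-0.25,0],[0,0,-0.25,0]]'
```

```text
time: 35.0
ee_pos: [0.6256, -0.1672, 0.0487]
tcp_rot: [180.0, -0.0, 19.1]
wrist_force: [0.3, 0.9, -3.9]
opening: 0.0234
grasp_force: 49.9
time: 36.0
ee_pos: [0.6254, -0.1671, 0.0458]
tcp_rot: [180.0, 0.0, 19.1]
wrist_force: [0.6, -0.4, -3.3]
opening: 0.0236
grasp_force: 49.9
```

```bash
python3 -m inch '[[0,0,-0.05,0],[0,0,-0.1,0],[0,0,-0.12,0],[0,0,-0.12,0],[0,0,-0.12,0],[0,0,-0.12,0],[0,0,-0.12,0],[0,0,-0.12,0]]'
```

```text
time: 37.0
ee_pos: [0.6255, -0.1671, 0.0457]
tcp_rot: [180.0, -0.0, 19.1]
wrist_force: [-3.3, 0.1, 4.9]
opening: 0.0235
grasp_force: 51.0
```

Contact is made, so I'll release, retreat and check.

```bash
python3 -m inch '[[0,0,0,0],[0,0,0,0],[0,0,0,0],[0,0,1,0],[0,0,4,0],[0,0,8,0],[0,0,11,0],[0,0,11,0]]' 6 50 && python3 -m inch '[[-3,-3,2,0],[-7,-6,3,0],[-11,-9,3,0],[-15,-12,3,0],[-18,-16,3,0],[-20,-20,3,0],[-20,-20,3,0],[-20,-20,3,0]]' && python3 -c "
from h import *
a=bot.camera('top')['img'][75:315,135:515]; b=bot.camera('scene')['img'][110:320,200:450]
save('fin.png',np.hstack([cv2.resize(a,(440,278)),cv2.resize(b,(331,278))]))
save('fin1.png',cv2.resize(a,(798,504)));save('fin2.png',cv2.resize(b,(714,600)))"
```

```text
time: 38.0
ee_pos: [0.6267, -0.1674, 0.1583]
tcp_rot: [179.8, -0.3, 19.1]
wrist_force: [-0.3, 0.1, -0.0]
opening: 0.0603
grasp_force: 0.0
time: 39.0
ee_pos: [0.4253, -0.3668, 0.1841]
tcp_rot: [-179.9, 0.0, 19.1]
wrist_force: [0.7, -0.5, -0.6]
opening: 0.0602
grasp_force: 0.0
```

View pics/fin1.png

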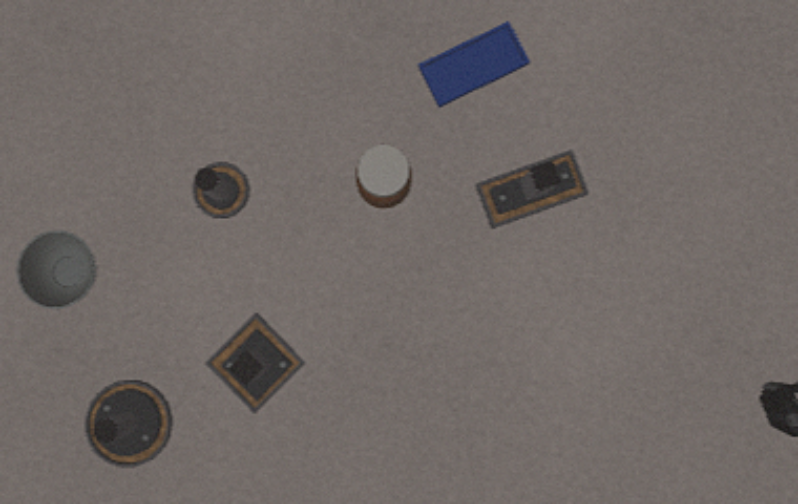

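View pics/fin2.png

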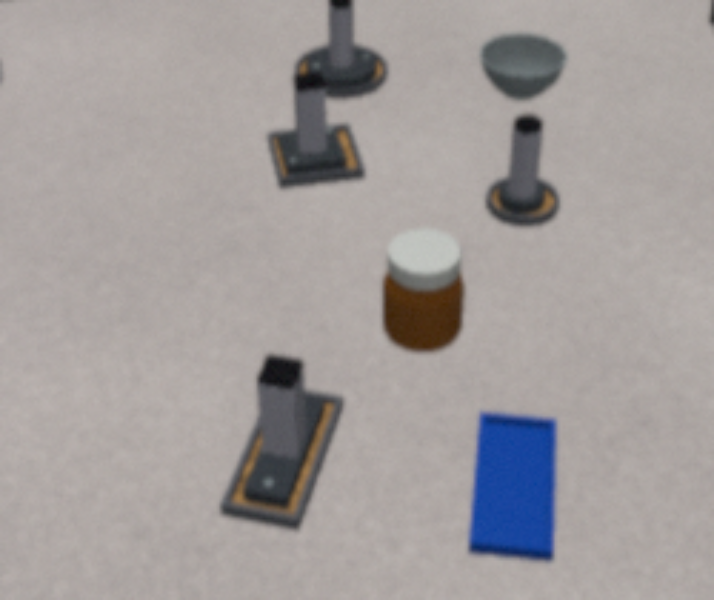

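All four dies stand upright inside the cork rims of their own trays: (128,422), (222,190), (255,362) and (532,190) in the top crop. The jar and bowl haven't moved.

```bash
python3 -c "
from workcell import bot
print(bot.job_done())"
```

```text
the job is handed in; nothing more can be done
None
```

All four dies are in their matching trays, upright and flat, with the jar and bowl where they stood, and the job is handed in at about 39 s of the 106 s allowed; no verdict came back.

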